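# Centre the brittle sample on the scale and print its weight

## Task

A wobbly lump of nut brittle stands near the edge of the round pan of the bench scale: with light pushes or taps of the fingertips, slide it to the middle of the pan, without lifting it, knocking it over or hitting it hard. When it stands still in the middle and you have let go of it, press the scale's key fully down with a fingertip to print the weight, then let the key up and leave. Leave everything else as it stands.

Things in the scene. Friction and masses are not known exactly. Their poses are not given: they have to be found in the camera images.
- lump: The sample: a rough dark-brown lump of nut brittle, a stub 44 mm in diameter from 8 to 28 mm above its underside, then narrowing to a blunt top 50 mm up; 0.1 to 0.2 kg. It stands on four knobs at the corners of a 14 mm square, one 1 mm short, so it rocks and leans up to 5 degrees. Pushed slowly and low on its upright side it slides; pushed on its sloping top it rocks or jams. Origin: centre of its underside; z up.
- pan_centre (a point): The middle of the scale's pan, on its upper face, 85 mm above the table. The pan is a flat fixed steel disc 120 mm in diameter and 6 mm thick without a rim, and overhangs the white scale body (260 mm by 200 mm, its deck 50 mm above the table). z is up; the x and y axes of this point mean nothing.
- scale: The bench scale, fixed to the table, with a white body 260 mm (x) by 200 mm (y), deck 50 mm above the table. Origin: centre of its underside, at table height; its -x side, with a low dark display and the key, is roughly towards the robot. The pan's middle is at x = 30 mm, y = 0 in this frame.
- key_top (a point): Centre of the top of the scale's only key, a round grey push button 26 mm in diameter on a grey housing on the scale's deck, left of the display (at x = -95 mm, y = 60 mm from the scale's origin in its frame), lower than the pan. It is pressed straight down.
- key (a joint): Travel of the key in m: 0 up, 0.006 fully down; it springs back. About 4 N presses it fully down.
- weight: Bystander: brass check weight, 22 mm in diameter, 28 mm tall, on the scale's deck at a corner away from the robot. Origin: centre of its underside.
- jar: Bystander: amber jar with a steel lid, 64 mm in diameter, 95 mm tall, on the table left of the scale. Origin: centre of its underside.
- beaker: Bystander: open steel beaker, 72 mm in diameter, 85 mm tall, on the table right of the scale. Origin: centre of its underside.
- scraper: Bystander: spatula lying flat on the table, right of the scale and nearer the robot. Origin: on the table under the tool's middle; x runs along it.
- bottle: Bystander: white plastic bottle, 60 mm in diameter, 150 mm tall, on the table, farther left than the jar. Origin: centre of its underside.
- shard: Bystander: flat broken slab of the same dark brittle, 75 by 55 mm and about 30 mm high, lying on the table left of the scale and nearer the robot. Origin: centre of its underside.
Not all that is in view belongs to the job. What is shaped like the lump but turquoise or yellow is not meant.

How it is judged:
On the way, in this order (a step that is already met when the one before it is completed fails the run):
1. the lump stands still, upright and untouched, within 8 mm of the middle of the pan (horizontal distance between lump and pan_centre below 0.008 m and z of lump in the frame of pan_centre between -0.004 and 0.006 m and angle between lump's own z axis and vertical below 0.15 rad and linear speed of lump below 0.01 m/s and angular speed of lump below 0.2 rad/s and contact force between the fingers and lump below 0.05 N), for 0.4 s.
2. then the key is pressed down while the lump is still in the middle (horizontal distance between lump and pan_centre below 0.008 m and z of lump in the frame of pan_centre between -0.004 and 0.006 m and angle between lump's own z axis and vertical below 0.15 rad and value of joint key above 0.0048 m), for 0.05 s.
At the end, for the whole second after the job is handed in: The lump stands upright (within 0.15 rad) and still on the pan, its centre within 8 mm of the pan's middle, and the key is up again (horizontal distance between lump and pan_centre below 0.008 m and z of lump in the frame of pan_centre between -0.004 and 0.006 m and angle between lump's own z axis and vertical below 0.15 rad and linear speed of lump below 0.01 m/s and angular speed of lump below 0.2 rad/s and value of joint key below 0.0015 m); the robot touches nothing.
It fails at once if the lump is lifted more than 12 mm off the pan, or falls off it (z of lump in the frame of pan_centre above 0.012 m or z of lump in the frame of pan_centre below -0.012 m).
It fails at once if the lump is tipped by more than 0.4 rad (angle between lump's own z axis and vertical above 0.4 rad).
It fails at once if the lump is knocked: it moves faster than 0.3 m/s (linear speed of lump above 0.3 m/s).
It fails at once if the lump is hit or squeezed with more than 30 N (contact force between any of the fingers, the arm and lump above 30 N).
It fails at once if a bystander is moved by more than 20 mm (distance of any of weight, jar, beaker, scraper, bottle, shard from where it was at the start of the episode above 0.02 m).
It also fails if it takes over 54 s, if anything falls off the work surface, if the arm or the gripper's body presses on something with over 40 N, if the wrist force passes 120 N, or if a joint passes its speed limit or range.

## Robot

A 6-joint arm with a two-finger parallel gripper is mounted at the origin on the work surface. World frame = base frame: x ahead of the robot, y to its left, z up, the work surface at z = 0. Lengths are in m, angles in rad, forces in N, time in s.
With the tool pointing down it reaches from about 0.275 to 1 m from the base axis. Payload 8.4 kg.
Tool frame: the origin (TCP) lies between the finger pads; the fingertips stand 11 mm ahead of it and the grasp point (between the pads) lies 8 mm behind it; z points along the fingers, y is the line along which they close (so a half turn about z gives the same grasp; the last joint's range is limited). The gripper opens to 85 mm and grips with 20 to 120 N. Pads are 22 mm wide; open, the fingers measure 114 mm over their backs; the gripper's body (76 mm by 85 mm) begins 54 mm behind the grasp point. The pads swing forward as they close: fully open they stand 13 mm farther back than shut.
Start: joints at [-1.334, 0.353, 1.633, -0, 1.155, -0.002], TCP at [0.148, -0.607, 0.215] pointing down, gripper open.
Joint ranges: [-2.63, 2.63], [-0.92, 2.1], [0.06, 2.66], [-1.3, 4.44], [0, 2.69], [-3.02, 3.02]. Speed limits (rad/s): [2.22, 2.22, 2.79, 3.14, 3.14, 3.14].

## Interface

Orientations are given as a rotation vector (axis times angle).
In Python, from workcell import manip, cams, recognise, mark_of gives the robot as it stands.
- The arm moves only by the tool play_rows, never from a script. Its argument "plan" is a list of rows, each an object of numbers: "dx", "dy", "dz": the shift along the world's x, y, z in m; "rx", "ry", "rz": the turn, a rotation vector about the world's x, y, z in degrees. In form: [{"dx": .., "dy": .., "dz": .., "rx": .., "ry": .., "rz": ..}, ...]. A call has 1 to 10 rows; each row shifts and turns the commanded pose from where the row before left it; what a row does not reach is not made up. A row lasts 1/12 s, in which the tool goes at most 41.7 mm and 7.16 degrees, less where a joint would pass 70% of its speed; a pose out of reach is approached as far as the arm can. A call is refused whole if a number of a shift passes 0.0417 or a number of a turn 7.16, either way. A call with a gripper value outside its range is refused whole. "hand" is the finger opening in m, from 0 to 0.0854, set as the call begins (left out, the last holds). The fingers move at their own pace and stop on an object; "grip_force" is the grip in N (left out, the last holds). Time passes only in rows, so rows that do not move let the fingers close. It gives the time, the measured TCP pose, the force, the opening and the grip force at its end, in the units of the state.
- manip.get_state(): the state, without advancing time (a new reading comes with each control period).
- cams.grab_frame(name): name is "side" or "top"; returns a dict with "frame" (420x560x3 uint8, blue, green, red), "z_map" (420x560 float32, m along the optical axis (not along the pixel's ray), 0 where there is no reading), "fx", "fy", "cx", "cy" (pixels), "R" (3x3) and "t" (3): a world point X has camera coordinates R X + t. Camera axes: x right, y down, z forward; pixel columns grow to the right and rows downward; lengths in m; the calibration is good to about 2 mm. A picture is of the moment at which its call begins.
- manip.job_done(): hands the job in; it is judged then, once.
Trained networks look in a picture, given as the dict that the camera call returned (one of the last four; its "shot" number tells which), for a name from the list of things; names that differ only in an ending like _2 or _b are one class to them, and where a whole thing is asked for, a point or a joint stands for the part that bears it (a point fixed in the world has none). Each returns a list of dicts, best first, with "p" (0 to 1); they miss things now and then, are a little off and sometimes report something else, mostly with a low value. They report only what shows in the picture. A call takes as long as a camera call. They do not tell look-alikes from the thing itself.
- recognise(picture, query): "point" ([x, y, z] in m, in the coordinates of the camera as it stood for that picture, good to about 4 mm: the middle of the surface that is visible of it).
- mark_of(picture, query): "point" ([x, y, z] in m, in the coordinates of the camera as it stood for that picture, good to about 4 mm: a listed point, or the origin of a listed thing).
The state is a dict: "t": time; "joints": joint angles; "qd": joint speeds; "tau": joint torques, N m; "position": TCP position; "orientation": TCP orientation; "contact_force": force on the tool from outside, world axes, zero at the start; "ft_torque": the same for the moment, N m; "width": finger opening in m; "grip_force": force on a finger pad.
Only numpy, scipy, OpenCV 4.12 (cv2) and the standard library are available. Lean on these libraries where they do the work, as an engineer would, in place of code of your own. Each camera call takes 0.05 s, during which the arm holds its last target. There are 200 camera calls.

## Working session

There is one attempt and no reset: what is moved stays moved. The work goes in short steps, Python scripts to look and compute and a tool call to move; the robot and the scene stay as the last step left them, time stands still between calls to the robot, and variables do not carry over. Pictures are saved under pics/ and viewed, at most 10 in all, crops included, and the job is handed in when it is done.

Besides the shell and the picture viewer there is one more tool, called after "Call:" as name(argument=value, ...), one argument or row to a line, values as JSON. play_rows: Moves the arm, as the interface text tells. Its arguments: {"type":"object","properties":{"plan":{"type":"array"},"hand":{"type":"number"},"grip_force":{"type":"number"}},"required":["plan"]}

```bash
mkdir -p pics; cat > h.py <<'E'
from workcell import manip, cams, recognise, mark_of
import numpy as np, cv2
def w(f,p): return np.round(f["R"].T@(np.array(p)-f["t"]),4)
def cloud(f):
    z=f["z_map"]; v,u=np.indices(z.shape)
    P=np.stack([(u-f["cx"])/f["fx"]*z,(v-f["cy"])/f["fy"]*z,z],-1)
    return (P-f["t"])@f["R"]
E
cat > a.py <<'E'
from h import *
for n in ("top","side"):
    f=cams.grab_frame(n); cv2.imwrite(f"pics/{n}0.png",f["frame"])
    for q in ("lump","pan_centre","key_top","scale","weight","shard","jar","beaker"):
        print(n,q,[(w(f,d["point"]).tolist(),round(d["p"],2)) for d in mark_of(f,q)[:3]])
s=manip.get_state(); print(s["t"],s["position"],s["orientation"],s["width"])
E
python3 a.py
```

```text
top lump [([0.6504, 0.0974, 0.0891], 0.8), ([0.73, -0.0708, 0.0008], 0.66)]
top pan_centre [([0.6214, 0.1123, 0.084], 0.95)]
top key_top [([0.5104, 0.1928, 0.0718], 0.64), ([0.6706, 0.3879, 0.001], 0.53)]
top scale [([0.5918, 0.1154, 0.0031], 0.79)]
top weight [([0.6224, 0.1125, 0.0834], 0.55), ([0.6824, 0.0184, 0.0527], 0.5)]
top shard [([0.5093, 0.3511, -0.0017], 0.83)]
top jar [([0.6612, 0.2796, 0.0013], 0.71)]
top beaker [([0.5877, -0.1042, 0.0017], 0.92)]
side lump [([0.6507, 0.0978, 0.0886], 0.86), ([0.7306, -0.0645, -0.0003], 0.7), ([0.3918, 0.1154, 0.0033], 0.69)]
side pan_centre [([0.6207, 0.1141, 0.0889], 0.85)]
side key_top [([0.5118, 0.195, 0.0694], 0.66)]
side scale [([0.5926, 0.1212, 0.007], 0.93)]
side weight [([0.5937, 0.12, 0.0044], 0.72), ([0.6802, 0.0224, 0.0546], 0.59)]
side shard [([0.5034, 0.355, 0.0063], 0.91)]
side jar [([0.661, 0.2776, 0.0079], 0.65)]
side beaker [([0.5983, -0.0976, 0.0029], 0.78)]
0.9 [ 0.14782059 -0.6072496   0.21545901] [-3.11916528e+00 -3.74221819e-01  1.16714582e-05] 0.08539135668627765
```

View pics/top0.png

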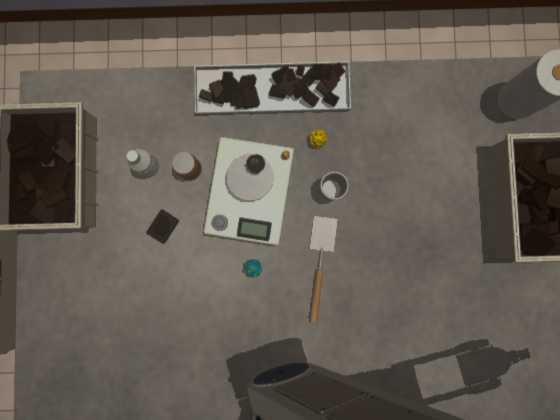

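View pics/side0.png

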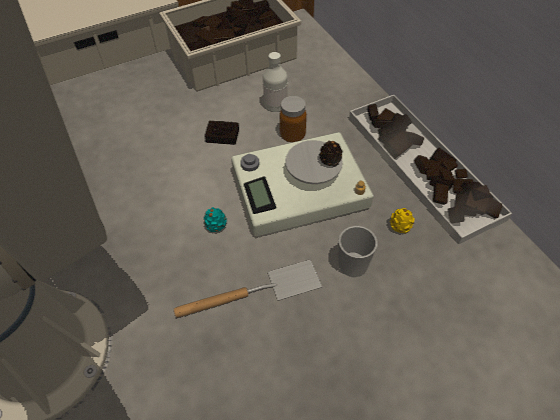

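```bash
cat > m.py <<'E'
from h import *
# refine: pan circle & lump from depth points
def meas(names=("top","side")):
    for n in names:
        f=cams.grab_frame(n); P=cloud(f); ok=f["z_map"]>0
        d=np.hypot(P[...,0]-.622,P[...,1]-.113)
        near=ok&(d<.075)
        pan=near&(abs(P[...,2]-.085)<.004)
        q=(P[pan][:,:2]*5000).astype(np.float32)
        c,r=cv2.minEnclosingCircle(q); print(n,"pan",np.round(np.array(c)/5000,4),round(r/5000,4),"z",np.median(P[pan][:,2]).round(4))
        for lo,hi in ((.094,.113),(.113,.126),(.126,.15)):
            L=P[near&(P[...,2]>lo)&(P[...,2]<hi)]
            if len(L)>5:
                c,r=cv2.minEnclosingCircle((L[:,:2]*5000).astype(np.float32))
                print(n,"lump",lo,len(L),np.round(np.array(c)/5000,4),round(r/5000,4),"z",L[:,2].max().round(4))
        k=ok&(np.hypot(P[...,0]-.511,P[...,1]-.194)<.025)
        K=P[k]; 
        print(n,"lumpmark",[(w(f,x["point"]).tolist(),round(x["p"],2)) for x in mark_of(f,"lump")[:1]], "keyz",np.percentile(K[:,2],[5,50,95]).round(4))
if __name__=="__main__": meas()
E
python3 m.py
```

```text
top pan [0.6218 0.1109] 0.0598 z 0.0854
top lump 0.094 39 [0.652 0.095] 0.0236 z 0.1129
top lump 0.113 115 [0.6516 0.095 ] 0.0229 z 0.1259
top lump 0.126 129 [0.6515 0.0956] 0.0169 z 0.1388
top lumpmark [([0.7291, -0.0683, -0.0026], 0.78)] keyz [0.0476 0.0624 0.0743]
side pan [0.6225 0.1149] 0.0621 z 0.0871
side lump 0.094 122 [0.6505 0.0958] 0.023 z 0.1128
side lump 0.113 157 [0.6516 0.0963] 0.0235 z 0.126
side lump 0.126 175 [0.6516 0.0947] 0.0185 z 0.1397
side lumpmark [([0.73, -0.0661, -0.0007], 0.76)] keyz [0.0513 0.0635 0.0757]
```

The top view shows the dark lump at (256,163) on the pan centred at (250,177), and the key at (220,223). The side view agrees. The lump has to slide about 34 mm along (-0.0295, +0.0165). I'll straddle it with the open fingers, closing line along the slide, and push with the rear finger.

Call:
play_rows(
  plan=[
    {"dx": 0.024, "dy": 0.0335, "rz": 6},
    {"dx": 0.024, "dy": 0.0335, "rz": 6},
    {"dx": 0.024, "dy": 0.0335, "rz": 6},
    {"dx": 0.024, "dy": 0.0335, "rz": 6},
    {"dx": 0.024, "dy": 0.0335, "rz": 6},
    {"dx": 0.024, "dy": 0.0335, "rz": 6},
    {"dx": 0.024, "dy": 0.0335, "rz": 6},
    {"dx": 0.024, "dy": 0.0335, "rz": 5.3},
    {"dx": 0.024, "dy": 0.0335},
    {"dx": 0.024, "dy": 0.0335},
  ],
  hand=0.0854,
  grip_force=20,
)

```text
invalid input at $.plan[0]: expected keys dx, dy, dz, rx, ry, rz
```

Call:
play_rows(
  plan=[
    {"dx": 0.024, "dy": 0.0335},
    {"dx": 0.024, "dy": 0.0335},
    {"dx": 0.024, "dy": 0.0335},
    {"dx": 0.024, "dy": 0.0335},
    {"dx": 0.024, "dy": 0.0335},
    {"dx": 0.024, "dy": 0.0335},
    {"dx": 0.024, "dy": 0.0335},
    {"dx": 0.024, "dy": 0.0335},
    {"dx": 0.024, "dy": 0.0335},
    {"dx": 0.012, "dy": 0.0167},
  ],
)

```text
invalid input at $.plan[0]: expected keys dx, dy, dz, rx, ry, rz
```

```bash
cat > s.py <<'E'
from h import *
from scipy.spatial.transform import Rotation as Ro
s=manip.get_state(); R=Ro.from_rotvec(s["orientation"]).as_matrix()
print(s["t"],s["position"].round(4) if hasattr(s["position"],"round") else s["position"],"y",R[:,1].round(3),"z",R[:,2].round(3),s["width"],np.round(s["contact_force"],2))
E
python3 s.py
```

```text
1.1 [ 0.1478 -0.6073  0.2155] y [ 0.237 -0.972 -0.   ] z [-0.  0. -1.] 0.0855744720253126 [-0.04  0.46  0.68]
```

Call:
play_rows(
  plan=[
    {"dx": 0.024, "dy": 0.0335, "dz": 0, "rx": 0, "ry": 0, "rz": 6},
    {"dx": 0.024, "dy": 0.0335, "dz": 0, "rx": 0, "ry": 0, "rz": 6},
    {"dx": 0.024, "dy": 0.0335, "dz": 0, "rx": 0, "ry": 0, "rz": 6},
    {"dx": 0.024, "dy": 0.0335, "dz": 0, "rx": 0, "ry": 0, "rz": 6},
    {"dx": 0.024, "dy": 0.0335, "dz": 0, "rx": 0, "ry": 0, "rz": 6},
    {"dx": 0.024, "dy": 0.0335, "dz": 0, "rx": 0, "ry": 0, "rz": 6},
    {"dx": 0.024, "dy": 0.0335, "dz": 0, "rx": 0, "ry": 0, "rz": 6},
    {"dx": 0.024, "dy": 0.0335, "dz": 0, "rx": 0, "ry": 0, "rz": 5},
    {"dx": 0.024, "dy": 0.0335, "dz": 0, "rx": 0, "ry": 0, "rz": 0},
    {"dx": 0.024, "dy": 0.0335, "dz": 0, "rx": 0, "ry": 0, "rz": 0},
  ],
  hand=0.0854,
  grip_force=20,
)

```text
t: 1.93
position: [0.3887, -0.2706, 0.2158]
orientation: [2.71, 1.587, 0.001]
contact_force: [0.7, -0.2, -0.7]
width: 0.0855
grip_force: 0.0
```

Call:
play_rows(
  plan=[
    {"dx": 0.024, "dy": 0.0335, "dz": 0, "rx": 0, "ry": 0, "rz": 0},
    {"dx": 0.024, "dy": 0.0335, "dz": 0, "rx": 0, "ry": 0, "rz": 0},
    {"dx": 0.024, "dy": 0.0335, "dz": 0, "rx": 0, "ry": 0, "rz": 0},
    {"dx": 0.024, "dy": 0.0335, "dz": 0, "rx": 0, "ry": 0, "rz": 0},
    {"dx": 0.024, "dy": 0.0335, "dz": 0, "rx": 0, "ry": 0, "rz": 0},
    {"dx": 0.024, "dy": 0.0335, "dz": 0, "rx": 0, "ry": 0, "rz": 0},
    {"dx": 0.024, "dy": 0.0335, "dz": 0, "rx": 0, "ry": 0, "rz": 0},
    {"dx": 0.024, "dy": 0.0335, "dz": 0, "rx": 0, "ry": 0, "rz": 0},
    {"dx": 0.024, "dy": 0.0335, "dz": 0, "rx": 0, "ry": 0, "rz": 0},
    {"dx": 0.02, "dy": 0.027, "dz": 0, "rx": 0, "ry": 0, "rz": 0},
  ],
)

```text
t: 2.77
position: [0.6252, 0.059, 0.2156]
orientation: [2.711, 1.588, 0.001]
contact_force: [0.6, -0.6, 0.6]
width: 0.0857
grip_force: 0.0
```

```bash
python3 s.py
```

```text
2.7667 [0.6252 0.059  0.2156] y [ 0.872 -0.489  0.   ] z [ 0.001  0.    -1.   ] 0.08570266268215675 [ 0.57 -0.6   0.56]
```

Call:
play_rows(
  plan=[
    {"dx": 0.0263, "dy": 0.0365, "dz": 0, "rx": 0, "ry": 0, "rz": 0},
    {"dx": 0, "dy": 0, "dz": -0.03, "rx": 0, "ry": 0, "rz": 0},
    {"dx": 0, "dy": 0, "dz": -0.03, "rx": 0, "ry": 0, "rz": 0},
    {"dx": 0, "dy": 0, "dz": 0, "rx": 0, "ry": 0, "rz": 0},
  ],
)

```text
t: 3.1
position: [0.6447, 0.0904, 0.1496]
orientation: [-2.707, -1.587, 0.013]
contact_force: [-0.9, -0.9, -1.9]
width: 0.085
grip_force: 0.0
```

```bash
cat > v.py <<'E'
import sys; from h import *
o=[]
for n,(u,v,a) in {"side":(320,150,75),"top":(252,175,60)}.items():
    f=cams.grab_frame(n); o.append(cv2.resize(f["frame"][v-a:v+a,u-a:u+a],(400,400),interpolation=cv2.INTER_CUBIC))
cv2.imwrite(f"pics/{sys.argv[1]}.png",np.hstack(o))
E
python3 v.py c1; python3 s.py
```

```text
3.2 [0.6473 0.0899 0.1549] y [ 0.872 -0.49  -0.002] z [-0.003 -0.    -1.   ] 0.08503709036031468 [-0.13 -0.52 -1.09]
```

View pics/c1.png

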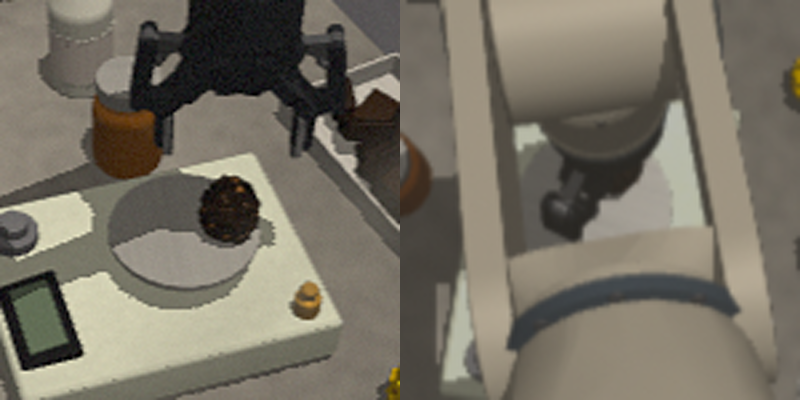

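The fingers at (165,135) and (300,135) in the crop straddle the lump (230,210) from above. I'll correct by 5 mm and descend.

Call:
play_rows(
  plan=[
    {"dx": 0.004, "dy": 0.0055, "dz": 0, "rx": 0, "ry": 0, "rz": 0},
    {"dx": 0, "dy": 0, "dz": 0, "rx": 0, "ry": 0, "rz": 0},
    {"dx": 0, "dy": 0, "dz": 0, "rx": 0, "ry": 0, "rz": 0},
  ],
)

```text
t: 3.45
position: [0.6535, 0.0957, 0.1576]
orientation: [2.711, 1.586, 0.005]
contact_force: [-0.8, 0.4, 0.3]
width: 0.0854
grip_force: 0.0
```

```bash
python3 s.py; python3 m.py|grep -v top
```

```text
3.45 [0.6535 0.0957 0.1576] y [ 0.872 -0.49   0.003] z [ 0.003  0.001 -1.   ] 0.08535722979278157 [-0.8   0.41  0.3 ]
side pan [0.6211 0.115 ] 0.062 z 0.0871
side lump 0.094 122 [0.6499 0.0946] 0.023 z 0.113
side lump 0.113 155 [0.6503 0.0969] 0.0236 z 0.126
side lump 0.126 176 [0.6509 0.0956] 0.018 z 0.1394
side lumpmark [([0.731, -0.0647, 0.0004], 0.85)] keyz [0.0514 0.0633 0.0753]
```

Call:
play_rows(
  plan=[
    {"dx": 0, "dy": 0, "dz": -0.012, "rx": 0, "ry": 0, "rz": 0},
    {"dx": 0, "dy": 0, "dz": -0.012, "rx": 0, "ry": 0, "rz": 0},
    {"dx": 0, "dy": 0, "dz": -0.012, "rx": 0, "ry": 0, "rz": 0},
    {"dx": 0, "dy": 0, "dz": -0.012, "rx": 0, "ry": 0, "rz": 0},
    {"dx": 0, "dy": 0, "dz": 0, "rx": 0, "ry": 0, "rz": 0},
    {"dx": 0, "dy": 0, "dz": 0, "rx": 0, "ry": 0, "rz": 0},
    {"dx": 0, "dy": 0, "dz": 0, "rx": 0, "ry": 0, "rz": 0},
  ],
)

```text
t: 4.23
position: [0.6523, 0.0955, 0.1073]
orientation: [-2.711, -1.587, 0.0]
contact_force: [-0.9, 0.4, 0.6]
width: 0.0851
grip_force: 0.0
```

Call:
play_rows(
  plan=[
    {"dx": 0, "dy": 0, "dz": 0, "rx": 0, "ry": 0, "rz": 0},
    {"dx": 0, "dy": 0, "dz": 0, "rx": 0, "ry": 0, "rz": 0},
    {"dx": 0, "dy": 0, "dz": 0, "rx": 0, "ry": 0, "rz": 0},
    {"dx": 0, "dy": 0, "dz": 0, "rx": 0, "ry": 0, "rz": 0},
  ],
  hand=0.058,
)

```text
t: 4.57
position: [0.6525, 0.0956, 0.108]
orientation: [2.711, 1.587, 0.001]
contact_force: [-0.1, -0.2, 0.3]
width: 0.0582
grip_force: 0.0
```

```bash
python3 s.py; python3 v.py c2
```

```text
4.5667 [0.6525 0.0956 0.108 ] y [ 0.872 -0.49   0.001] z [ 0.001  0.    -1.   ] 0.058152286509424514 [-0.08 -0.16  0.32]
```

View pics/c2.png

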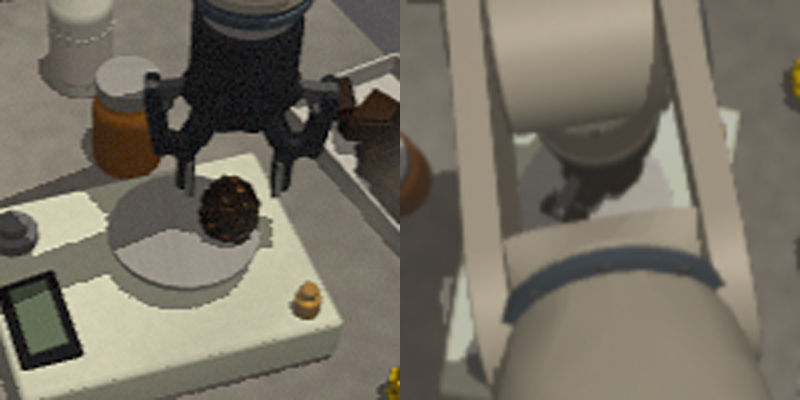

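```bash
cat > t.py <<'E'
from h import *
f=cams.grab_frame("side"); P=cloud(f)
s=manip.get_state(); c=np.array(s["position"][:2])
e=np.array([.872,-.49]); n=np.array([.49,.872])
q=P[...,:2]-c; a=q@e; b=q@n
for sg in (1,-1):
    m=(f["z_map"]>0)&(sg*a>.025)&(sg*a<.06)&(abs(b)<.025)&(P[...,2]>.09)&(P[...,2]<.15)
    X=P[m]; i=np.argsort(X[:,2])[:12]
    print(sg,len(X),"lowest z",X[i,2].round(3),"a",a[m][i].round(3),"b",b[m][i].round(3))
m=(f["z_map"]>0)&(abs(a)<.024)&(abs(b)<.03)&(P[...,2]>.094)&(P[...,2]<.145)
print("lump a",np.percentile(a[m],[1,99]).round(3),"b",np.percentile(b[m],[1,99]).round(3))
E
python3 t.py
```

```text
1 45 lowest z [0.134 0.134 0.136 0.136 0.137 0.138 0.138 0.139 0.139 0.14  0.14  0.14 ] a [0.034 0.028 0.032 0.03  0.038 0.036 0.03  0.04  0.028 0.032 0.034 0.038] b [-0.006 -0.007 -0.008 -0.008 -0.003 -0.005 -0.008 -0.003 -0.008 -0.009
 -0.009 -0.004]
-1 39 lowest z [0.09  0.09  0.09  0.091 0.091 0.091 0.091 0.092 0.133 0.134 0.135 0.137] a [-0.053 -0.034 -0.055 -0.046 -0.032 -0.032 -0.026 -0.038 -0.036 -0.032
 -0.034 -0.034] b [ 0.005  0.022  0.005 -0.012  0.011  0.016  0.013  0.007 -0.007 -0.008
 -0.009 -0.008]
lump a [-0.023  0.02 ] b [-0.021  0.012]
```

```bash
python3 - <<'E'
from h import *
f=cams.grab_frame("side"); s=manip.get_state(); c=np.array(s["position"])
for a in (-.033,.033):
  for z in (.1,.115,.13,.14):
    X=np.array([c[0]+.872*a,c[1]-.49*a,z]); p=f["R"]@X+f["t"]; u,v=f["fx"]*p[0]/p[2]+f["cx"],f["fy"]*p[1]/p[2]+f["cy"]
    print(a,z,"crop px",((u-245)/.375).round(),((v-75)/.375).round(), "depth exp",p[2].round(3),"got",f["z_map"][int(v),int(u)].round(3))
print(-f["R"].T@f["t"])
for cu,cv in ((185,185),(185,165),(280,185),(280,165)):
    u,v=int(245+cu*.375),int(75+cv*.375); print(cu,cv,cloud(f)[v,u].round(3),f["z_map"][v,u])
E
```

```text
-0.033 0.1 crop px 186.0 218.0 depth exp 1.022 got 1.044
-0.033 0.115 crop px 186.0 204.0 depth exp 1.01 got 1.048
-0.033 0.13 crop px 187.0 191.0 depth exp 0.998 got 0.985
-0.033 0.14 crop px 188.0 181.0 depth exp 0.99 got 0.978
0.033 0.1 crop px 271.0 219.0 depth exp 1.019 got 1.083
0.033 0.115 crop px 273.0 206.0 depth exp 1.007 got 1.091
0.033 0.13 crop px 275.0 192.0 depth exp 0.995 got 0.981
0.033 0.14 crop px 276.0 183.0 depth exp 0.987 got 0.973
[ 0.25019764 -0.48276124  0.85378579]
185 185 [0.617 0.106 0.146] 0.9802613
185 165 [0.617 0.108 0.166] 0.9653269
280 185 [0.682 0.075 0.143] 0.9830924
280 165 [0.676 0.071 0.171] 0.95649934
```

Depth puts the tips near z≈0.13, higher than the nominal tool data suggests. I'll lower them in small steps and watch the force and the image.

Call:
play_rows(
  plan=[
    {"dx": 0, "dy": 0, "dz": -0.004, "rx": 0, "ry": 0, "rz": 0},
    {"dx": 0, "dy": 0, "dz": -0.004, "rx": 0, "ry": 0, "rz": 0},
    {"dx": 0, "dy": 0, "dz": -0.002, "rx": 0, "ry": 0, "rz": 0},
    {"dx": 0, "dy": 0, "dz": 0, "rx": 0, "ry": 0, "rz": 0},
    {"dx": 0, "dy": 0, "dz": 0, "rx": 0, "ry": 0, "rz": 0},
  ],
)

```text
t: 5.18
position: [0.652, 0.0955, 0.0971]
orientation: [-2.711, -1.587, 0.001]
contact_force: [-0.8, -0.2, -0.2]
width: 0.0579
grip_force: 0.0
```

```bash
python3 s.py; python3 t.py; python3 v.py c3
```

```text
5.1833 [0.652  0.0955 0.0971] y [ 0.872 -0.49  -0.001] z [-0.001 -0.    -1.   ] 0.057874017556439755 [-0.85 -0.25 -0.21]
1 76 lowest z [0.121 0.122 0.124 0.125 0.125 0.125 0.126 0.126 0.126 0.126 0.127 0.127] a [0.03  0.028 0.027 0.036 0.027 0.037 0.033 0.031 0.027 0.031 0.027 0.028] b [-0.004 -0.004 -0.008 -0.003 -0.001 -0.003 -0.009 -0.01   0.001 -0.007
 -0.005  0.004]
-1 78 lowest z [0.09  0.09  0.09  0.09  0.09  0.09  0.091 0.091 0.121 0.121 0.122 0.122] a [-0.034 -0.03  -0.057 -0.025 -0.049 -0.042 -0.03  -0.042 -0.037 -0.031
 -0.037 -0.035] b [ 0.017 -0.022 -0.004 -0.003  0.025 -0.017 -0.006 -0.012 -0.004 -0.007
 -0.002 -0.007]
lump a [-0.022  0.02 ] b [-0.021  0.012]
```

View pics/c3.png

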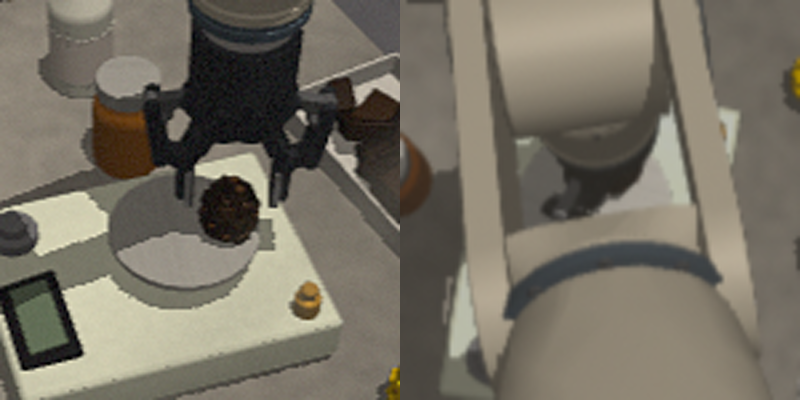

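Call:
play_rows(
  plan=[
    {"dx": 0, "dy": 0, "dz": -0.002, "rx": 0, "ry": 0, "rz": 0},
    {"dx": 0, "dy": 0, "dz": -0.002, "rx": 0, "ry": 0, "rz": 0},
    {"dx": 0, "dy": 0, "dz": -0.001, "rx": 0, "ry": 0, "rz": 0},
    {"dx": 0, "dy": 0, "dz": 0, "rx": 0, "ry": 0, "rz": 0},
    {"dx": 0, "dy": 0, "dz": 0, "rx": 0, "ry": 0, "rz": 0},
  ],
)

```text
t: 5.75
position: [0.6521, 0.0955, 0.0923]
orientation: [-2.711, -1.587, 0.0]
contact_force: [-0.1, -0.5, -0.3]
width: 0.0581
grip_force: 0.0
```

Call:
play_rows(
  plan=[
    {"dx": 0, "dy": 0, "dz": -0.001, "rx": 0, "ry": 0, "rz": 0},
    {"dx": 0, "dy": 0, "dz": -0.001, "rx": 0, "ry": 0, "rz": 0},
    {"dx": 0, "dy": 0, "dz": -0.001, "rx": 0, "ry": 0, "rz": 0},
    {"dx": 0, "dy": 0, "dz": 0, "rx": 0, "ry": 0, "rz": 0},
  ],
)

```text
t: 6.08
position: [0.6521, 0.0955, 0.0892]
orientation: [-2.711, -1.587, 0.0]
contact_force: [-0.2, -0.8, -0.0]
width: 0.0577
grip_force: 0.0
```

```bash
python3 s.py; python3 t.py
```

```text
6.0833 [0.6521 0.0955 0.0892] y [ 0.872 -0.49  -0.   ] z [-0. -0. -1.] 0.057685878909750854 [-0.15 -0.77 -0.02]
1 91 lowest z [0.115 0.116 0.116 0.117 0.117 0.118 0.118 0.119 0.12  0.12  0.121 0.121] a [0.028 0.028 0.032 0.03  0.034 0.03  0.036 0.034 0.038 0.032 0.028 0.032] b [-0.005 -0.008 -0.008 -0.009 -0.009 -0.007 -0.002 -0.008 -0.004 -0.01
 -0.007 -0.007]
-1 84 lowest z [0.09  0.09  0.09  0.09  0.091 0.091 0.116 0.116 0.118 0.118 0.119 0.119] a [-0.055 -0.03  -0.051 -0.059 -0.036 -0.054 -0.035 -0.035 -0.031 -0.033
 -0.037 -0.033] b [-0.009 -0.02   0.016  0.016 -0.012 -0.021 -0.008 -0.005 -0.01  -0.007
 -0.01  -0.01 ]
lump a [-0.022  0.02 ] b [-0.021  0.012]
```

Still no contact, which confirms the vision: the tips sit about 25 mm above the reported TCP. I'll lower another 21 mm.

Call:
play_rows(
  plan=[
    {"dx": 0, "dy": 0, "dz": -0.004, "rx": 0, "ry": 0, "rz": 0},
    {"dx": 0, "dy": 0, "dz": -0.004, "rx": 0, "ry": 0, "rz": 0},
    {"dx": 0, "dy": 0, "dz": -0.004, "rx": 0, "ry": 0, "rz": 0},
    {"dx": 0, "dy": 0, "dz": -0.003, "rx": 0, "ry": 0, "rz": 0},
    {"dx": 0, "dy": 0, "dz": -0.002, "rx": 0, "ry": 0, "rz": 0},
    {"dx": 0, "dy": 0, "dz": -0.002, "rx": 0, "ry": 0, "rz": 0},
    {"dx": 0, "dy": 0, "dz": -0.001, "rx": 0, "ry": 0, "rz": 0},
    {"dx": 0, "dy": 0, "dz": 0, "rx": 0, "ry": 0, "rz": 0},
    {"dx": 0, "dy": 0, "dz": 0, "rx": 0, "ry": 0, "rz": 0},
  ],
)

```text
t: 6.88
position: [0.6523, 0.0955, 0.0695]
orientation: [2.711, 1.587, 0.0]
contact_force: [-0.5, 0.2, -0.1]
width: 0.0583
grip_force: 0.0
```

```bash
python3 s.py; sed -i 's/P\[...,2\]>.09)/P[...,2]>.0925)/' t.py; python3 t.py; python3 v.py c4
```

```text
6.8833 [0.6523 0.0955 0.0695] y [ 0.872 -0.49   0.   ] z [ 0.  0. -1.] 0.058274632477104266 [-0.48  0.16 -0.14]
1 217 lowest z [0.097 0.097 0.097 0.097 0.099 0.1   0.1   0.1   0.1   0.101 0.101 0.102] a [0.028 0.032 0.028 0.03  0.034 0.036 0.038 0.033 0.028 0.027 0.029 0.028] b [-0.002 -0.008 -0.005 -0.008 -0.009 -0.004 -0.004 -0.008 -0.002 -0.011
 -0.009  0.005]
-1 195 lowest z [0.094 0.095 0.098 0.098 0.099 0.099 0.1   0.101 0.101 0.101 0.102 0.102] a [-0.036 -0.034 -0.032 -0.043 -0.04  -0.032 -0.036 -0.038 -0.034 -0.032
 -0.039 -0.041] b [-0.007 -0.008 -0.01  -0.002 -0.003 -0.008 -0.01  -0.005 -0.01  -0.007
 -0.003 -0.003]
lump a [-0.023  0.02 ] b [-0.021  0.013]
```

View pics/c4.png

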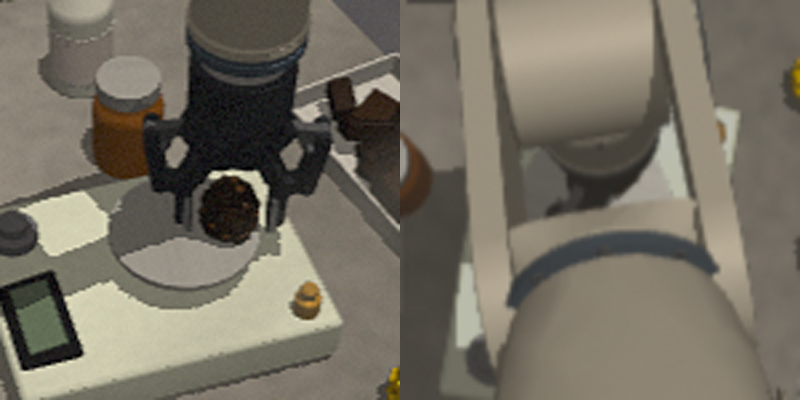

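The fingers straddle the lump about 10 mm above the pan. I'll go 2 mm lower, narrow a little, then slide slowly.

Call:
play_rows(
  plan=[
    {"dx": 0, "dy": 0, "dz": -0.001, "rx": 0, "ry": 0, "rz": 0},
    {"dx": 0, "dy": 0, "dz": -0.001, "rx": 0, "ry": 0, "rz": 0},
    {"dx": 0, "dy": 0, "dz": 0, "rx": 0, "ry": 0, "rz": 0},
    {"dx": 0, "dy": 0, "dz": 0, "rx": 0, "ry": 0, "rz": 0},
  ],
  hand=0.051,
)

```text
t: 7.37
position: [0.6521, 0.0955, 0.0674]
orientation: [-2.711, -1.587, 0.0]
contact_force: [0.0, 0.5, 1.2]
width: 0.051
grip_force: 0.0
```

Call:
play_rows(
  plan=[
    {"dx": -0.0013, "dy": 0.00075, "dz": 0, "rx": 0, "ry": 0, "rz": 0},
    {"dx": -0.0013, "dy": 0.00075, "dz": 0, "rx": 0, "ry": 0, "rz": 0},
    {"dx": -0.0013, "dy": 0.00075, "dz": 0, "rx": 0, "ry": 0, "rz": 0},
    {"dx": -0.0013, "dy": 0.00075, "dz": 0, "rx": 0, "ry": 0, "rz": 0},
    {"dx": -0.0013, "dy": 0.00075, "dz": 0, "rx": 0, "ry": 0, "rz": 0},
    {"dx": -0.0013, "dy": 0.00075, "dz": 0, "rx": 0, "ry": 0, "rz": 0},
    {"dx": -0.0013, "dy": 0.00075, "dz": 0, "rx": 0, "ry": 0, "rz": 0},
    {"dx": -0.0013, "dy": 0.00075, "dz": 0, "rx": 0, "ry": 0, "rz": 0},
    {"dx": 0, "dy": 0, "dz": 0, "rx": 0, "ry": 0, "rz": 0},
  ],
)

```text
t: 8.12
position: [0.6415, 0.1017, 0.0675]
orientation: [-2.711, -1.587, 0.0]
contact_force: [0.4, 0.6, 0.5]
width: 0.0508
grip_force: 0.3
```

```bash
python3 s.py; python3 t.py; python3 v.py c5
```

```text
8.1167 [0.6415 0.1017 0.0675] y [ 0.872 -0.49  -0.   ] z [-0.  0. -1.] 0.05078609623779271 [0.39 0.6  0.54]
1 206 lowest z [0.094 0.095 0.095 0.096 0.097 0.097 0.097 0.098 0.098 0.099 0.099 0.099] a [0.028 0.03  0.032 0.03  0.026 0.034 0.028 0.032 0.034 0.028 0.025 0.036] b [-0.008 -0.009 -0.004 -0.008 -0.011 -0.003 -0.009 -0.003 -0.006 -0.007
 -0.01  -0.005]
-1 212 lowest z [0.093 0.094 0.095 0.096 0.096 0.097 0.097 0.098 0.098 0.098 0.099 0.1  ] a [-0.03  -0.028 -0.038 -0.03  -0.028 -0.032 -0.032 -0.036 -0.034 -0.036
 -0.03  -0.034] b [-0.009 -0.007 -0.003 -0.009 -0.006 -0.009 -0.007 -0.005 -0.005 -0.003
 -0.008 -0.004]
lump a [-0.02   0.024] b [-0.021  0.014]
```

View pics/c5.png

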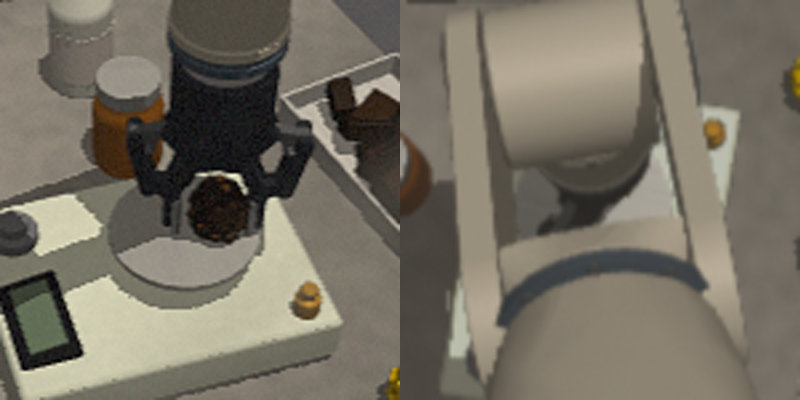

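The lump slides upright against the rear finger. Continuing.

Call:
play_rows(
  plan=[
    {"dx": -0.0013, "dy": 0.00075, "dz": 0, "rx": 0, "ry": 0, "rz": 0},
    {"dx": -0.0013, "dy": 0.00075, "dz": 0, "rx": 0, "ry": 0, "rz": 0},
    {"dx": -0.0013, "dy": 0.00075, "dz": 0, "rx": 0, "ry": 0, "rz": 0},
    {"dx": -0.0013, "dy": 0.00075, "dz": 0, "rx": 0, "ry": 0, "rz": 0},
    {"dx": -0.0013, "dy": 0.00075, "dz": 0, "rx": 0, "ry": 0, "rz": 0},
    {"dx": -0.0013, "dy": 0.00075, "dz": 0, "rx": 0, "ry": 0, "rz": 0},
    {"dx": -0.0013, "dy": 0.00075, "dz": 0, "rx": 0, "ry": 0, "rz": 0},
    {"dx": -0.0013, "dy": 0.00075, "dz": 0, "rx": 0, "ry": 0, "rz": 0},
    {"dx": -0.0013, "dy": 0.00075, "dz": 0, "rx": 0, "ry": 0, "rz": 0},
    {"dx": 0, "dy": 0, "dz": 0, "rx": 0, "ry": 0, "rz": 0},
  ],
)

```text
t: 9.1
position: [0.6296, 0.1084, 0.0674]
orientation: [-2.711, -1.587, 0.001]
contact_force: [-0.2, 0.8, 1.2]
width: 0.0507
grip_force: 0.2
```

```bash
python3 t.py; python3 m.py | grep side
```

```text
1 205 lowest z [0.094 0.094 0.094 0.095 0.096 0.097 0.097 0.098 0.098 0.099 0.1   0.101] a [0.031 0.029 0.027 0.029 0.033 0.035 0.027 0.035 0.033 0.029 0.027 0.035] b [-0.003 -0.008 -0.009 -0.007 -0.004 -0.003 -0.009 -0.007 -0.004 -0.008
 -0.008 -0.004]
-1 216 lowest z [0.094 0.094 0.097 0.097 0.098 0.098 0.098 0.099 0.099 0.101 0.101 0.101] a [-0.033 -0.029 -0.031 -0.035 -0.037 -0.037 -0.033 -0.029 -0.031 -0.031
 -0.033 -0.029] b [-0.007 -0.008 -0.01  -0.005 -0.005 -0.003 -0.009 -0.009 -0.009 -0.008
 -0.008 -0.008]
lump a [-0.019  0.023] b [-0.021  0.013]Traceback (most recent call last):
  File "m.py", line 19, in <module>
    if __name__=="__main__": meas()
                             ~~~~^^
  File "m.py", line 18, in meas
    print(n,"lumpmark",[(w(f,x["point"]).tolist(),round(x["p"],2)) for x in mark_of(f,"lump")[:1]], "keyz",np.percentile(K[:,2],[5,50,95]).round(4))
                                                                                                           ~~~~~~~~~~~~~^^^^^^^^^^^^^^^^^^
    return _quantile_unchecked(
        a, q, axis, out, overwrite_input, method, keepdims, weights)
    return _ureduce(a,
                    func=_quantile_ureduce_func,
    ...<5 lines>...
                    overwrite_input=overwrite_input,
                    method=method)
    r = func(a, **kwargs)
    result = _quantile(arr,
                       quantiles=q,
    ...<2 lines>...
                       out=out,
                       weights=wgt)
    slices_having_nans = np.isnan(arr[-1, ...])
                                  ~~~^^^^^^^^^
IndexError: index -1 is out of bounds for axis 0 with size 0
```

Call:
play_rows(
  plan=[
    {"dx": -0.0013, "dy": 0.00075, "dz": 0, "rx": 0, "ry": 0, "rz": 0},
    {"dx": -0.0013, "dy": 0.00075, "dz": 0, "rx": 0, "ry": 0, "rz": 0},
    {"dx": -0.0013, "dy": 0.00075, "dz": 0, "rx": 0, "ry": 0, "rz": 0},
    {"dx": -0.0013, "dy": 0.00075, "dz": 0, "rx": 0, "ry": 0, "rz": 0},
    {"dx": -0.0013, "dy": 0.00075, "dz": 0, "rx": 0, "ry": 0, "rz": 0},
    {"dx": -0.0013, "dy": 0.00075, "dz": 0, "rx": 0, "ry": 0, "rz": 0},
    {"dx": -0.0013, "dy": 0.00075, "dz": 0, "rx": 0, "ry": 0, "rz": 0},
    {"dx": -0.0013, "dy": 0.00075, "dz": 0, "rx": 0, "ry": 0, "rz": 0},
    {"dx": 0, "dy": 0, "dz": 0, "rx": 0, "ry": 0, "rz": 0},
  ],
)

```text
t: 10.0
position: [0.6192, 0.1145, 0.0674]
orientation: [-2.711, -1.587, 0.001]
contact_force: [0.3, -0.1, 0.1]
width: 0.051
grip_force: 0.1
```

Call:
play_rows(
  plan=[
    {"dx": 0, "dy": 0, "dz": 0, "rx": 0, "ry": 0, "rz": 0},
    {"dx": 0, "dy": 0, "dz": 0, "rx": 0, "ry": 0, "rz": 0},
    {"dx": 0, "dy": 0, "dz": 0, "rx": 0, "ry": 0, "rz": 0},
    {"dx": 0, "dy": 0, "dz": 0, "rx": 0, "ry": 0, "rz": 0},
    {"dx": 0, "dy": 0, "dz": 0, "rx": 0, "ry": 0, "rz": 0},
    {"dx": 0, "dy": 0, "dz": 0, "rx": 0, "ry": 0, "rz": 0},
  ],
  hand=0.075,
)

```text
t: 10.5
position: [0.6197, 0.1143, 0.0674]
orientation: [-2.711, -1.587, 0.0]
contact_force: [0.1, 0.2, 0.3]
width: 0.0753
grip_force: 0.0
```

```bash
cat > b.py <<'E'
from h import *
import sys
for n in sys.argv[1:]:
    f=cams.grab_frame(n); P=cloud(f); ok=f["z_map"]>0
    # lump pixels: brownish/dark height window around the pan centre
    d=np.hypot(P[...,0]-.622,P[...,1]-.113)
    for lo,hi in ((.093,.113),(.113,.126),(.126,.142)):
        L=P[ok&(d<.029)&(P[...,2]>lo)&(P[...,2]<hi)]
        if len(L)>5:
            c,r=cv2.minEnclosingCircle((L[:,:2]*5000).astype(np.float32)); print(n,lo,len(L),np.round(np.array(c)/5000,4),round(r/5000,4))
    for q in ("lump","pan_centre"): print(n,q,[(w(f,x["point"]).tolist(),round(x["p"],2)) for x in mark_of(f,q)[:3]])
E
python3 s.py; python3 t.py|tail -1; python3 b.py side
```

```text
10.5 [0.6197 0.1143 0.0674] y [ 0.872 -0.49  -0.   ] z [-0. -0. -1.] 0.07525723486798133 [0.11 0.2  0.3 ]
lump a [-0.018  0.023] b [-0.021  0.012]
side 0.093 122 [0.6229 0.112 ] 0.0237
side 0.113 160 [0.6217 0.1133] 0.024
side 0.126 172 [0.6236 0.1126] 0.0178
side lump [([0.3927, 0.1126, 0.004], 0.81), ([0.7316, -0.0668, 0.0016], 0.76), ([0.6199, 0.1155, 0.0846], 0.61)]
side pan_centre [([0.6224, 0.1139, 0.0877], 0.78)]
```

The lump is at about (0.622, 0.113) and the pan at (0.6215, 0.1132). Rising clear, closing the fingers, and going above the key.

Call:
play_rows(
  plan=[
    {"dx": 0, "dy": 0, "dz": 0.01, "rx": 0, "ry": 0, "rz": 0},
    {"dx": 0, "dy": 0, "dz": 0.02, "rx": 0, "ry": 0, "rz": 0},
    {"dx": 0, "dy": 0, "dz": 0.025, "rx": 0, "ry": 0, "rz": 0},
    {"dx": 0, "dy": 0, "dz": 0.025, "rx": 0, "ry": 0, "rz": 0},
    {"dx": 0, "dy": 0, "dz": 0.02, "rx": 0, "ry": 0, "rz": 0},
    {"dx": 0, "dy": 0, "dz": 0, "rx": 0, "ry": 0, "rz": 0},
    {"dx": 0, "dy": 0, "dz": 0, "rx": 0, "ry": 0, "rz": 0},
  ],
)

```text
t: 11.28
position: [0.6206, 0.1145, 0.1695]
orientation: [2.71, 1.586, 0.005]
contact_force: [-0.9, -0.1, -1.0]
width: 0.0748
grip_force: 0.0
```

Call:
play_rows(
  plan=[
    {"dx": -0.022, "dy": 0.016, "dz": 0, "rx": 0, "ry": 0, "rz": 0},
    {"dx": -0.022, "dy": 0.016, "dz": 0, "rx": 0, "ry": 0, "rz": 0},
    {"dx": -0.022, "dy": 0.016, "dz": 0, "rx": 0, "ry": 0, "rz": 0},
    {"dx": -0.022, "dy": 0.016, "dz": 0, "rx": 0, "ry": 0, "rz": 0},
    {"dx": -0.0207, "dy": 0.0157, "dz": 0, "rx": 0, "ry": 0, "rz": 0},
    {"dx": 0, "dy": 0, "dz": -0.02, "rx": 0, "ry": 0, "rz": 0},
    {"dx": 0, "dy": 0, "dz": -0.02, "rx": 0, "ry": 0, "rz": 0},
    {"dx": 0, "dy": 0, "dz": 0, "rx": 0, "ry": 0, "rz": 0},
    {"dx": 0, "dy": 0, "dz": 0, "rx": 0, "ry": 0, "rz": 0},
    {"dx": 0, "dy": 0, "dz": 0, "rx": 0, "ry": 0, "rz": 0},
  ],
  hand=0,
)

```text
t: 12.12
position: [0.5111, 0.1939, 0.1277]
orientation: [-2.711, -1.587, 0.001]
contact_force: [-0.0, -0.4, -0.3]
width: 0.0003
grip_force: 0.0
```

```bash
python3 s.py; python3 b.py side top; cat > k.py <<'E'
from h import *
f=cams.grab_frame("side"); P=cloud(f); c=np.array(manip.get_state()["position"][:2])
m=(f["z_map"]>0)&(np.hypot(P[...,0]-c[0],P[...,1]-c[1])<.022)
X=P[m]; X=X[np.argsort(X[:,2])]; print("heights",np.histogram(X[:,2],np.arange(.045,.2,.005)))
T=X[X[:,2]>.08][:25]; print("tip",T[:,2].min(),T.mean(0).round(4))
K=P[(f["z_map"]>0)&(np.hypot(P[...,0]-.511,P[...,1]-.194)<.03)&(P[...,2]>.070)&(P[...,2]<.08)]
if len(K): print("key",len(K),np.round(np.array(cv2.minEnclosingCircle((K[:,:2]*5000).astype(np.float32))[0])/5000,4),np.median(K[:,2]))
print([(w(f,x["point"]),x["p"]) for x in mark_of(f,"key_top")[:2]])
E
python3 k.py; python3 v.py c6
```

```text
12.1167 [0.5111 0.1939 0.1277] y [ 0.872 -0.49  -0.   ] z [-0. -0. -1.] 0.00032532590459869305 [-0.01 -0.41 -0.26]
side 0.093 124 [0.622  0.1122] 0.0229
side 0.113 157 [0.6227 0.1143] 0.0238
side 0.126 169 [0.6231 0.1119] 0.0175
side lump [([0.6211, 0.1099, 0.087], 0.9), ([0.3923, 0.1148, 0.0046], 0.56), ([0.7297, -0.0671, -0.0006], 0.55)]
side pan_centre [([0.6839, 0.0212, 0.0516], 0.36)]
top 0.093 36 [0.6231 0.1106] 0.0241
top 0.113 120 [0.6238 0.1109] 0.0231
top 0.126 129 [0.6237 0.1111] 0.0168
top lump [([0.622, 0.1126, 0.0865], 0.76), ([0.3868, 0.1124, -0.0017], 0.65), ([0.7288, -0.0697, -0.005], 0.58)]
top pan_centre [([0.622, 0.1154, 0.0865], 0.6)]
heights (array([ 4, 43, 31, 87, 47, 69, 24,  0,  0,  0,  0,  0,  0,  0,  0,  0,  0,
        0,  0,  0,  2, 17, 22, 32, 27, 27, 25, 26, 24, 42, 49]), array([0.045, 0.05 , 0.055, 0.06 , 0.065, 0.07 , 0.075, 0.08 , 0.085,
       0.09 , 0.095, 0.1  , 0.105, 0.11 , 0.115, 0.12 , 0.125, 0.13 ,
       0.135, 0.14 , 0.145, 0.15 , 0.155, 0.16 , 0.165, 0.17 , 0.175,
       0.18 , 0.185, 0.19 , 0.195, 0.2  ]))
tip 0.1453845232565506 [0.5064 0.1887 0.1532]
key 93 [0.5107 0.1944] 0.07416901658960705
[(array([0.5098, 0.1965, 0.0739]), 0.6)]
```

View pics/c6.png

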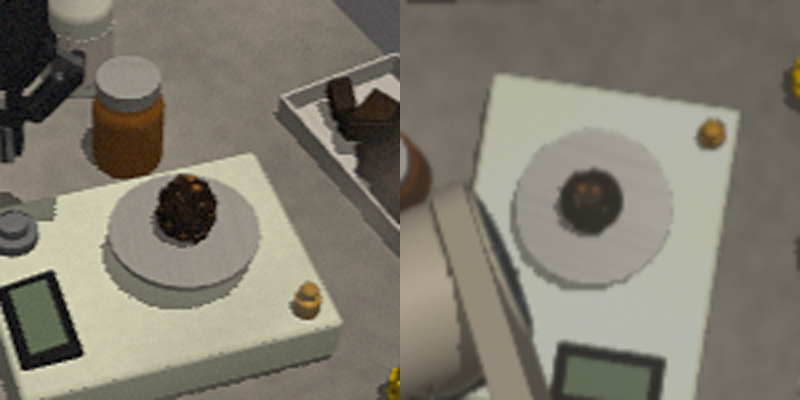

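The top view shows the lump centred on the pan, (590,202) against a disc at (592,207). The tips are about 72 mm above the key. Descending.

Call:
play_rows(
  plan=[
    {"dx": 0, "dy": 0, "dz": -0.015, "rx": 0, "ry": 0, "rz": 0},
    {"dx": 0, "dy": 0, "dz": -0.02, "rx": 0, "ry": 0, "rz": 0},
    {"dx": 0, "dy": 0, "dz": -0.015, "rx": 0, "ry": 0, "rz": 0},
    {"dx": 0, "dy": 0, "dz": -0.008, "rx": 0, "ry": 0, "rz": 0},
    {"dx": 0, "dy": 0, "dz": 0, "rx": 0, "ry": 0, "rz": 0},
    {"dx": 0, "dy": 0, "dz": 0, "rx": 0, "ry": 0, "rz": 0},
  ],
)

```text
t: 13.12
position: [0.5109, 0.194, 0.0695]
orientation: [-2.711, -1.587, 0.001]
contact_force: [-0.4, -0.2, 0.2]
width: -0.0
grip_force: 0.0
```

```bash
python3 s.py; sed -i 's/>.08\]\[:25/>.0765][:25/' k.py; python3 k.py; sed -i 's/(320,150,75)/(260,150,75)/' v.py; python3 v.py c7
```

```text
13.1167 [0.5109 0.194  0.0695] y [ 0.872 -0.49  -0.   ] z [-0.001 -0.    -1.   ] -2.541078437700284e-06 [-0.37 -0.16  0.16]
heights (array([ 0, 41, 28, 80, 54, 63, 17,  0,  2,  6, 23, 23, 17, 24, 29, 20, 17,
       37, 37, 58, 11, 16, 20, 24, 33, 31, 30, 26, 36, 38, 16]), array([0.045, 0.05 , 0.055, 0.06 , 0.065, 0.07 , 0.075, 0.08 , 0.085,
       0.09 , 0.095, 0.1  , 0.105, 0.11 , 0.115, 0.12 , 0.125, 0.13 ,
       0.135, 0.14 , 0.145, 0.15 , 0.155, 0.16 , 0.165, 0.17 , 0.175,
       0.18 , 0.185, 0.19 , 0.195, 0.2  ]))
tip 0.07679109211902403 [0.5077 0.189  0.0935]
key 80 [0.5097 0.1944] 0.07378173848039046
[(array([0.5106, 0.1992, 0.071 ]), 0.66), (array([0.6176, 0.1125, 0.0868]), 0.33)]
```

View pics/c7.png

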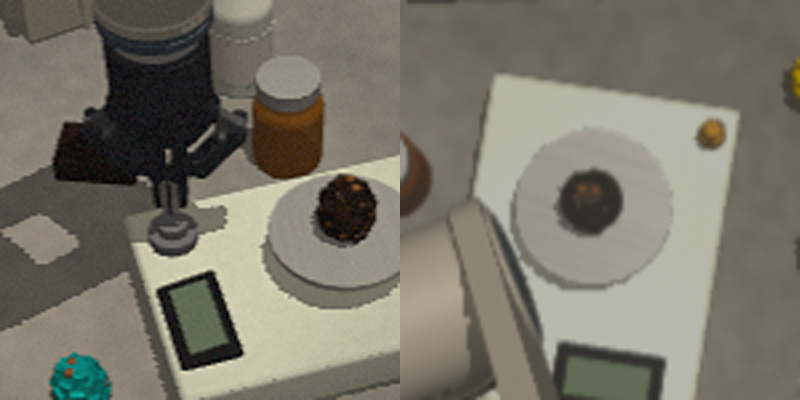

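The tips (168,210) hang right above the key (172,232), about 12 mm up.

Call:
play_rows(
  plan=[
    {"dx": 0, "dy": 0, "dz": -0.003, "rx": 0, "ry": 0, "rz": 0},
    {"dx": 0, "dy": 0, "dz": -0.003, "rx": 0, "ry": 0, "rz": 0},
    {"dx": 0, "dy": 0, "dz": -0.003, "rx": 0, "ry": 0, "rz": 0},
    {"dx": 0, "dy": 0, "dz": 0, "rx": 0, "ry": 0, "rz": 0},
  ],
)

```text
t: 13.65
position: [0.5106, 0.1938, 0.0599]
orientation: [-2.711, -1.587, 0.001]
contact_force: [-0.5, 0.4, -0.5]
width: 0.0001
grip_force: 0.0
```

Call:
play_rows(
  plan=[
    {"dx": 0, "dy": 0, "dz": -0.0015, "rx": 0, "ry": 0, "rz": 0},
    {"dx": 0, "dy": 0, "dz": -0.0015, "rx": 0, "ry": 0, "rz": 0},
    {"dx": 0, "dy": 0, "dz": -0.001, "rx": 0, "ry": 0, "rz": 0},
    {"dx": 0, "dy": 0, "dz": 0, "rx": 0, "ry": 0, "rz": 0},
  ],
)

```text
t: 13.98
position: [0.511, 0.194, 0.0563]
orientation: [-2.711, -1.587, 0.0]
contact_force: [-0.6, -0.9, 0.8]
width: 0.0001
grip_force: 0.5
```

Call:
play_rows(
  plan=[
    {"dx": 0, "dy": 0, "dz": -0.001, "rx": 0, "ry": 0, "rz": 0},
    {"dx": 0, "dy": 0, "dz": -0.001, "rx": 0, "ry": 0, "rz": 0},
    {"dx": 0, "dy": 0, "dz": 0, "rx": 0, "ry": 0, "rz": 0},
  ],
)

```text
t: 14.23
position: [0.511, 0.194, 0.0544]
orientation: [2.711, 1.587, 0.0]
contact_force: [-1.0, 0.4, 2.5]
width: 0.0003
grip_force: 0.9
```

Call:
play_rows(
  plan=[
    {"dx": 0, "dy": 0, "dz": -0.001, "rx": 0, "ry": 0, "rz": 0},
    {"dx": 0, "dy": 0, "dz": -0.001, "rx": 0, "ry": 0, "rz": 0},
    {"dx": 0, "dy": 0, "dz": 0, "rx": 0, "ry": 0, "rz": 0},
  ],
)

```text
t: 14.48
position: [0.511, 0.194, 0.0524]
orientation: [-2.711, -1.587, -0.0]
contact_force: [-0.8, -0.2, 3.4]
width: -0.0
grip_force: 1.4
```

Call:
play_rows(
  plan=[
    {"dx": 0, "dy": 0, "dz": -0.001, "rx": 0, "ry": 0, "rz": 0},
    {"dx": 0, "dy": 0, "dz": 0, "rx": 0, "ry": 0, "rz": 0},
  ],
)

```text
t: 14.65
position: [0.511, 0.194, 0.0514]
orientation: [2.711, 1.587, 0.0]
contact_force: [-1.6, 0.4, 3.0]
width: 0.0002
grip_force: 1.6
```

Call:
play_rows(
  plan=[
    {"dx": 0, "dy": 0, "dz": -0.001, "rx": 0, "ry": 0, "rz": 0},
    {"dx": 0, "dy": 0, "dz": 0, "rx": 0, "ry": 0, "rz": 0},
  ],
)

```text
t: 14.82
position: [0.511, 0.194, 0.0504]
orientation: [2.711, 1.587, 0.0]
contact_force: [-0.0, -1.0, 4.0]
width: -0.0005
grip_force: 1.9
```

Call:
play_rows(
  plan=[
    {"dx": 0, "dy": 0, "dz": -0.0008, "rx": 0, "ry": 0, "rz": 0},
    {"dx": 0, "dy": 0, "dz": 0, "rx": 0, "ry": 0, "rz": 0},
  ],
)

```text
t: 14.98
position: [0.5111, 0.194, 0.0502]
orientation: [2.711, 1.587, 0.0]
contact_force: [-2.8, -1.3, 9.0]
width: -0.0003
grip_force: 4.7
```

Call:
play_rows(
  plan=[
    {"dx": 0, "dy": 0, "dz": -0.0008, "rx": 0, "ry": 0, "rz": 0},
    {"dx": 0, "dy": 0, "dz": 0, "rx": 0, "ry": 0, "rz": 0},
  ],
)

```text
t: 15.15
position: [0.5111, 0.1941, 0.05]
orientation: [2.711, 1.587, 0.0]
contact_force: [-4.6, -2.2, 17.3]
width: 0.0001
grip_force: 8.7
```

The force jumps at the hard stop, so the key is fully down. Releasing and retreating straight up.

Call:
play_rows(
  plan=[
    {"dx": 0, "dy": 0, "dz": 0.002, "rx": 0, "ry": 0, "rz": 0},
    {"dx": 0, "dy": 0, "dz": 0.004, "rx": 0, "ry": 0, "rz": 0},
    {"dx": 0, "dy": 0, "dz": 0.006, "rx": 0, "ry": 0, "rz": 0},
    {"dx": 0, "dy": 0, "dz": 0.02, "rx": 0, "ry": 0, "rz": 0},
    {"dx": 0, "dy": 0, "dz": 0.03, "rx": 0, "ry": 0, "rz": 0},
    {"dx": 0, "dy": 0, "dz": 0.03, "rx": 0, "ry": 0, "rz": 0},
    {"dx": 0, "dy": 0, "dz": 0.03, "rx": 0, "ry": 0, "rz": 0},
    {"dx": 0, "dy": 0, "dz": 0, "rx": 0, "ry": 0, "rz": 0},
    {"dx": 0, "dy": 0, "dz": 0, "rx": 0, "ry": 0, "rz": 0},
    {"dx": 0, "dy": 0, "dz": 0, "rx": 0, "ry": 0, "rz": 0},
  ],
)

```text
t: 15.98
position: [0.5106, 0.1938, 0.1705]
orientation: [-2.711, -1.587, 0.001]
contact_force: [-1.2, -0.1, 0.0]
width: -0.0001
grip_force: 0.0
```

```bash
python3 s.py; python3 b.py side top; python3 k.py | grep key; python3 -c "
from h import *
print(manip.job_done())"
```

```text
15.9833 [0.5106 0.1938 0.1705] y [ 0.872 -0.49  -0.   ] z [-0. -0. -1.] -0.00013756288804172857 [-1.19 -0.09  0.04]
side 0.093 125 [0.6223 0.1123] 0.023
side 0.113 150 [0.6225 0.1131] 0.0236
side 0.126 177 [0.6227 0.1124] 0.0182
side lump [([0.6217, 0.1147, 0.0886], 0.75), ([0.3929, 0.1165, 0.0051], 0.73), ([0.7319, -0.0682, 0.0012], 0.68)]
side pan_centre [([0.6233, 0.1147, 0.088], 0.7)]
top 0.093 38 [0.6233 0.1114] 0.024
top 0.113 116 [0.6235 0.1108] 0.0231
top 0.126 131 [0.6233 0.1101] 0.0183
top lump [([0.7316, -0.0712, -0.0038], 0.74), ([0.6216, 0.1115, 0.0874], 0.59), ([0.3859, 0.1114, 0.0014], 0.49)]
top pan_centre [([0.6208, 0.1171, 0.0872], 0.83), ([0.6806, 0.0197, 0.0519], 0.5)]
key 93 [0.5099 0.194 ] 0.07421705330147285
the job is handed in; nothing more can be done
None
```

The lump stands about 2 mm from the pan's middle by camera. I pressed the key to its stop and it came back up, the arm is clear, and the job is handed in; no verdict was returned.

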